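# Put the tea tins back on their own boards

### The job

The tea tins on the shop counter have been mixed up: bring each onto the board of its own shape (round, square, six-sided, oblong), upright and centred on it. A board holds one tin, so the empty scale pan can serve as a parking place; never stand a tin on the bare counter or tip one over. A tin that is already on its own board may stay.

Things in the scene. Friction and masses are not known exactly. Their poses are not given: they have to be found in the camera images.
- round_tin: Closed plain metal tea tin, round: a cylinder 62 mm in diameter (any direction grips 62 mm); 92 mm tall with straight sides and a flat, tight lid, about 0.15 to 0.3 kg. Loose, upright. Origin: centre of its underside; z up.
- square_tin: Closed plain metal tea tin, square: 56 x 56 mm, sides along its x and y axes (grips 56 mm across x or across y); 82 mm tall with straight sides and a flat, tight lid, about 0.15 to 0.3 kg. Loose, upright. Origin: centre of its underside; z up.
- hex_tin: Closed plain metal tea tin, six-sided: 58 mm across the flats, 67 mm across the corners, a pair of flats faces its +x and -x, the others at 60 degree steps (grips 58 mm across a pair of flats); 86 mm tall with straight sides and a flat, tight lid, about 0.15 to 0.3 kg. Loose, upright. Origin: centre of its underside; z up.
- oblong_tin: Closed plain metal tea tin, oblong (rectangular): 78 mm along its x axis, 48 mm along its y axis (grip across y, 48 mm); 78 mm tall with straight sides and a flat, tight lid, about 0.15 to 0.3 kg. Loose, upright. Origin: centre of its underside; z up.
- round_board: Flat fixed pale-wood board with a cork top, no rim, round, 116 mm in diameter, 14 mm thick: the home of the round tin. Origin: centre of its underside, on the counter; its top is 14 mm above that; z up.
- square_board: Flat fixed pale-wood board with a cork top, no rim, square, 106 x 106 mm, sides along its x and y, 14 mm thick: the home of the square tin. Origin: centre of its underside, on the counter; its top is 14 mm above that; z up.
- hex_board: Flat fixed pale-wood board with a cork top, no rim, six-sided, 108 mm across the flats, flats facing its +x and -x, 14 mm thick: the home of the six-sided tin. Origin: centre of its underside, on the counter; its top is 14 mm above that; z up.
- oblong_board: Flat fixed pale-wood board with a cork top, no rim, oblong (rectangular), 130 mm along its x axis by 86 mm along its y axis, 14 mm thick: the home of the oblong tin. Origin: centre of its underside, on the counter; its top is 14 mm above that; z up.
- scale: Low fixed grey counter scale with a bare square steel pan, 118 x 118 mm, whose flat top is 34 mm above the counter; a 37 mm wide strip with a dark display, 24 mm high, sticks out beyond the pan on its -x side. The pan is empty at the start: the free spot. The pan does not move under load. Origin: on the counter, under the centre of the pan; z up.
Mind the look-alikes: they are no part of the job. Leave any blue or red look-alike of the square_tin alone. Leave any orange look-alike of the round_board alone.

How it is judged:
At the end, for the whole second after the job is handed in: Each of the four tins stands upright (within 0.1 rad) and at rest on the board of its own shape, its centre within 15 mm of the board's centre and its underside on the board's top (within 4 mm) (horizontal distance between round_tin and round_board below 0.015 m and z of round_tin in the frame of round_board between 0.01 and 0.018 m and angle between each of round_tin, square_tin, hex_tin, oblong_tin's own z axis and vertical below 0.1 rad and linear speed of each of round_tin, square_tin, hex_tin, oblong_tin below 0.02 m/s and angular speed of each of round_tin, square_tin, hex_tin, oblong_tin below 0.2 rad/s and horizontal distance between square_tin and square_board below 0.015 m and z of square_tin in the frame of square_board between 0.01 and 0.018 m and horizontal distance between hex_tin and hex_board below 0.015 m and z of hex_tin in the frame of hex_board between 0.01 and 0.018 m and horizontal distance between oblong_tin and oblong_board below 0.015 m and z of oblong_tin in the frame of oblong_board between 0.01 and 0.018 m); the robot touches nothing.
It fails at once if a tin stands on the bare counter (height (world z) of any of round_tin, square_tin, hex_tin, oblong_tin below 0.006 m).
It fails at once if a tin is tipped over (angle between any of round_tin, square_tin, hex_tin, oblong_tin's own z axis and vertical above 0.6 rad).
It also fails if it takes over 112 s, if anything falls off the work surface, if the arm or the gripper's body presses on something with over 40 N, if the wrist force passes 120 N, or if a joint passes its speed limit or range.

### The arm

A 7-joint arm with a two-finger parallel gripper is mounted at the origin on the work surface. World frame = base frame: x ahead of the robot, y to its left, z up, the work surface at z = 0. Lengths are in m, angles in rad, forces in N, time in s.
With the tool pointing down it reaches from about 0.425 to 0.925 m from the base axis. Payload 6.8 kg.
Tool frame: the origin (TCP) lies at the very end of the fingers, on their centre line; the grasp point (between the pads) lies 19 mm behind it (r.grip_depth is the distance from the TCP to the grasp point, in m); z points along the fingers, y is the direction in which the jaws open and shut (so a half turn about z gives the same grasp; the last joint's range is limited). The gripper opens to 85 mm and grips with 20 to 120 N. Pads are 22 mm wide; open, the fingers measure 114 mm over their backs; the gripper's body (76 mm by 85 mm) begins 54 mm behind the grasp point. The pads swing forward as they close: fully open they stand 13 mm farther back than shut.
Start: joints at [-1.393, 0.477, 0.022, 1.555, -0.011, 1.109, -0.083], TCP at [0.19, 0.648, 0.231] pointing down, gripper open.
Joint ranges: [-2.96, 2.96], [-0.34, 2.1], [-1.41, 1.46], [0.24, 2.44], [-1.37, 4.51], [0.17, 1.92], [-2.96, 2.96]. Speed limits (rad/s): [2.39, 2.39, 3.14, 3.14, 3.14, 3.14, 3.14].

### API

Orientations are given as a rotation vector (axis times angle).
In Python, from bench import r, grab_frame gives the robot as it stands. The module is installed in compiled form; this text tells all that it offers.
- The arm moves only by the tool play_rows, never from a script. Its argument "increments" is a list of rows, each a list of 7 numbers: the shift along the tool's x, y, z in mm, then the turn, a rotation vector about the tool's x, y, z in rad, then the closure in counts, from 0 (fully open) to 255 (shut). In form: [[tx, ty, tz, rx, ry, rz, claw], ...]. A call has 1 to 5 rows; each row shifts and turns the pose as measured when the row begins, along the tool's axes as they then stand; what a row does not reach is not made up. A row lasts 1/10 s, in which the tool goes at most 50 mm and 8.59 degrees, less where a joint would pass 70% of its speed; a pose out of reach is approached as far as the arm can. A call is refused whole if a number of a shift passes 50 or a number of a turn 0.15, either way. A call with a gripper value outside its range is refused whole. The fingers move at their own pace and stop on an object; "force" is the grip in N (left out, the last holds). Time passes only in rows, so rows that do not move let the fingers close. It gives the time, the measured TCP pose, the force and the opening at its end, in the units of the state.
- r.get_obs(): the state, without advancing time (a new reading comes with each control period).
- grab_frame(name): name is "scene" or "side" or "wrist"; returns a dict with "color" (480x640x3 uint8, blue, green, red), "depth" (480x640 float32, m along the optical axis (not along the pixel's ray), 0 where there is no reading), "K" (3x3 intrinsics, pixels), "T" (4x4, takes a point from camera to world coordinates). Camera axes: x right, y up, looking along -z (the intrinsics and any distortion apply to the point x, -y, -z); pixel columns grow to the right and rows downward; lengths in m; the calibration is good to about 2 mm. A picture is of the moment at which its call begins.
- r.hand_in(): hands the job in, once; it reports no verdict.
The state is a dict: "clock": time; "joints": joint angles; "qvel": joint speeds; "tau": joint torques, N m; "tcp_pos": TCP position; "orientation": TCP orientation; "contact_force": force on the tool from outside, world axes, zero at the start; "moment": the same for the moment, N m; "grip_width": finger opening in m.
Only numpy, scipy, OpenCV 4.12 (cv2) and the standard library are available. Lean on these libraries where they do the work, as an engineer would, in place of code of your own. Each camera call takes 0.05 s, during which the arm holds its last target.

## Working session

There is one attempt and no reset: what is moved stays moved. The work goes in short steps, Python scripts to look and compute and a tool call to move; the robot and the scene stay as the last step left them, time stands still between calls to the robot, and variables do not carry over. Pictures are saved under pics/ and viewed, and the job is handed in when it is done.

Besides the shell and the picture viewer there is one more tool, called as a command line: name --pt "numbers of a row" for each row, then --argument value for the rest. play_rows: Moves the arm, as the interface text tells. Its arguments: {"type":"object","properties":{"increments":{"type":"array","items":{"type":"array","items":{"type":"number"}}},"force":{"type":"number"}},"required":["increments"]}

```bash
mkdir -p pics; ls; python3 - <<'E'
from bench import r, grab_frame
import cv2,numpy as np
o=r.get_obs();print(o)
for n in ("scene","side","wrist"):
    f=grab_frame(n);cv2.imwrite(f"pics/{n}0.png",f["color"]);np.savez(f"{n}0.npz",**f)
    print(n,f["K"].round(1).tolist(),f["T"].round(3).tolist(),(f["depth"]>0).mean())
E
```

```text
pics
{'clock': 0.0, 'joints': array([-1.39310318,  0.47781006,  0.02230965,  1.55648178, -0.01149633,
        1.1092988 , -0.08310409]), 'qvel': array([-0.00051611, -0.00030659, -0.00143515, -0.00190943, -0.00060548,
       -0.00138636, -0.00065628]), 'tau': array([ 7.06685514e-04, -5.96455300e+01,  1.60812434e+00, -2.81194353e+01,
        1.24632526e-02,  9.40079684e-03,  1.21420936e-05]), 'tcp_pos': array([0.190122  , 0.64703576, 0.23030566]), 'orientation': array([-4.47305957e-01, -3.10944509e+00,  2.92970112e-03]), 'contact_force': array([-0.46263319, -0.51061138,  0.04631807]), 'moment': array([ 0.01778176,  0.0087561 , -0.03333359]), 'grip_width': 0.08541764192743154}
scene [[517.2, 0.0, 314.3], [0.0, 517.2, 236.6], [0.0, 0.0, 1.0]] [[0.797, -0.331, 0.505, 0.987], [0.604, 0.416, -0.68, -0.772], [0.015, 0.847, 0.531, 0.608], [0.0, 0.0, 0.0, 1.0]] 0.9960026041666666
side [[576.0, 0.0, 318.2], [0.0, 576.0, 244.5], [0.0, 0.0, 1.0]] [[0.828, 0.413, -0.381, 0.031], [-0.561, 0.588, -0.582, -0.716], [-0.016, 0.695, 0.718, 0.872], [0.0, 0.0, 0.0, 1.0]] 0.9959309895833334
wrist [[352.0, 0.0, 324.9], [0.0, 352.0, 240.1], [0.0, 0.0, 1.0]] [[0.281, -0.91, -0.305, 0.111], [0.96, 0.266, 0.091, 0.671], [-0.002, -0.319, 0.948, 0.373], [0.0, 0.0, 0.0, 1.0]] 0.9959440104166667
```

View pics/scene0.png

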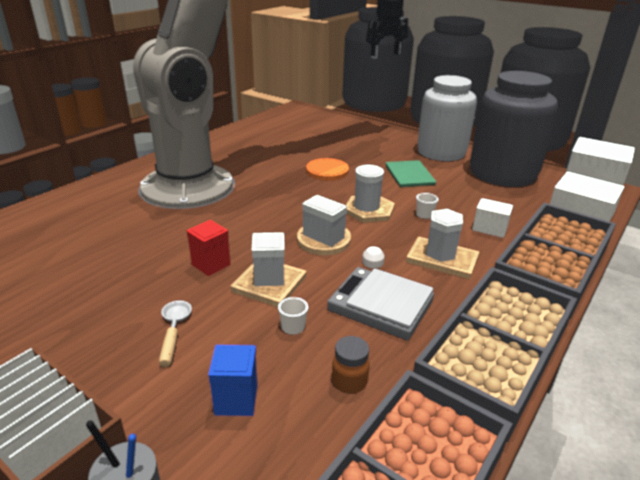

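View pics/side0.png

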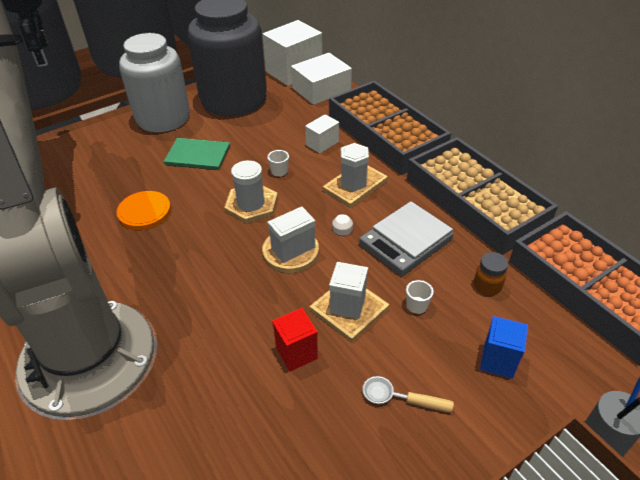

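View pics/wrist0.png

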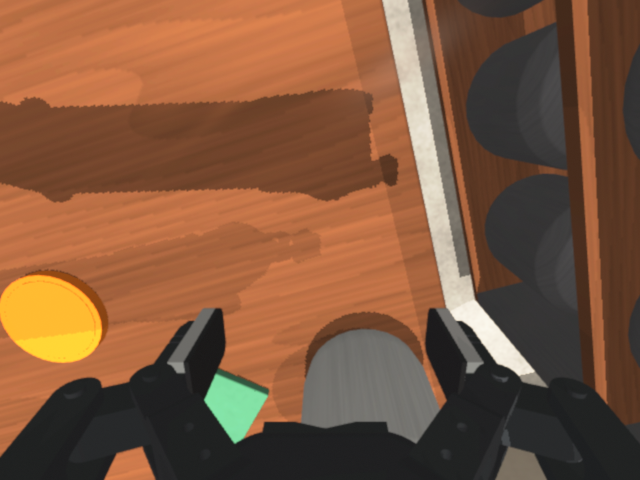

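```bash
cat > h.py <<'E'
import numpy as np,cv2
def cloud(f):
    K,T,d=f["K"],f["T"],f["depth"]
    v,u=np.mgrid[:480,:640]
    x=(u-K[0,2])/K[0,0]*d; y=(v-K[1,2])/K[1,1]*d
    P=np.stack([x,-y,-d],-1)@T[:3,:3].T+T[:3,3]
    P[d<=0]=np.nan
    return P
E
python3 - <<'E'
import numpy as np,cv2
from h import *
fs={n:np.load(n+"0.npz") for n in("scene","side")}
s=fs["scene"]["color"][170:310,220:490]; t=fs["side"]["color"][140:345,210:460]
cv2.imwrite("pics/c1.png",cv2.resize(s,None,fx=2.9,fy=2.9,interpolation=2))
cv2.imwrite("pics/c2.png",cv2.resize(t,None,fx=2.9,fy=2.9,interpolation=2))
for n,f in fs.items():
    P=cloud(f);z=P[...,2]
    ok=(P[...,0]>.3)&(P[...,0]<1.)&(abs(P[...,1])<.5)
    print(n,"table z",np.nanmedian(z[ok&(abs(z)<.02)]))
    # height map 1mm/px
    for (lo,hi) in((.07,.12),(.009,.019),(.03,.038)):
        m=(ok&(z>lo)&(z<hi)).astype(np.uint8)
        m=cv2.morphologyEx(m,cv2.MORPH_OPEN,np.ones((3,3)))
        k,l,st,c=cv2.connectedComponentsWithStats(m)
        for i in range(1,k):
            if st[i,4]>150:
                q=P[l==i]; print(n,lo,"px",c[i].round(),st[i,4],"xy mean",q.mean(0).round(4),"zmax",np.percentile(q[:,2],98).round(4))
E
```

```text
scene table z 0.0004054044291409431
scene 0.07 px [369. 177.] 623 xy mean [0.4446 0.165  0.0962] zmax 0.1094
scene 0.07 px [324. 209.] 834 xy mean [ 0.4439 -0.007   0.0875] zmax 0.0953
scene 0.07 px [446. 223.] 786 xy mean [0.6709 0.088  0.093 ] zmax 0.1033
scene 0.07 px [211. 234.] 510 xy mean [ 0.3244 -0.2137  0.0808] zmax 0.0855
scene 0.07 px [268. 247.] 891 xy mean [ 0.4509 -0.1909  0.0917] zmax 0.0993
scene 0.07 px [233. 363.] 1563 xy mean [ 0.5959 -0.428   0.0817] zmax 0.085
scene 0.009 px [410. 172.] 813 xy mean [0.4254 0.4174 0.0126] zmax 0.0154
scene 0.009 px [371. 209.] 551 xy mean [0.4549 0.1694 0.0146] zmax 0.0179
scene 0.009 px [322. 242.] 548 xy mean [ 0.4489 -0.0187  0.0144] zmax 0.018
scene 0.009 px [445. 257.] 1111 xy mean [0.679  0.0907 0.0144] zmax 0.0172
scene 0.009 px [269. 284.] 1259 xy mean [ 0.4571 -0.1982  0.0144] zmax 0.0172
scene 0.009 px [370. 320.] 347 xy mean [ 0.6601 -0.1686  0.0142] zmax 0.0187
scene 0.03 px [391. 297.] 2839 xy mean [ 0.6672 -0.111   0.034 ] zmax 0.0362
scene 0.03 px [469. 337.] 163 xy mean [ 0.8194 -0.1274  0.0362] zmax 0.0378
scene 0
[... 605 characters left out ...]
5   0.0883] zmax 0.0948
side 0.07 px [348. 280.] 1079 xy mean [ 0.439  -0.1875  0.0923] zmax 0.0986
side 0.07 px [300. 325.] 694 xy mean [ 0.3194 -0.2133  0.0813] zmax 0.0845
side 0.07 px [508. 335.] 1157 xy mean [ 0.5893 -0.4264  0.0811] zmax 0.0849
side 0.009 px [354. 187.] 788 xy mean [0.6586 0.0855 0.013 ] zmax 0.0168
side 0.009 px [252. 205.] 708 xy mean [0.4359 0.1667 0.013 ] zmax 0.0178
side 0.009 px [289. 257.] 740 xy mean [ 0.4189 -0.015   0.0133] zmax 0.018
side 0.009 px [351. 314.] 1450 xy mean [ 0.4364 -0.2024  0.0131] zmax 0.0171
side 0.009 px [429. 403.] 303 xy mean [ 0.4315 -0.4225  0.0145] zmax 0.0187
side 0.03 px [413. 228.] 1972 xy mean [ 0.6641 -0.1096  0.0327] zmax 0.0359
```

View pics/c1.png

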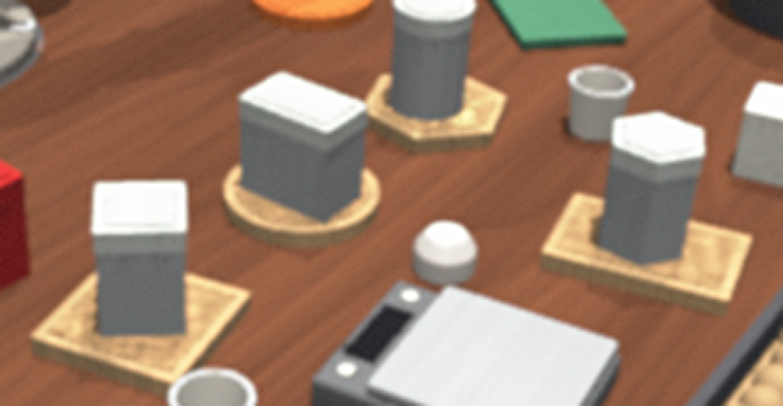

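View pics/c2.png

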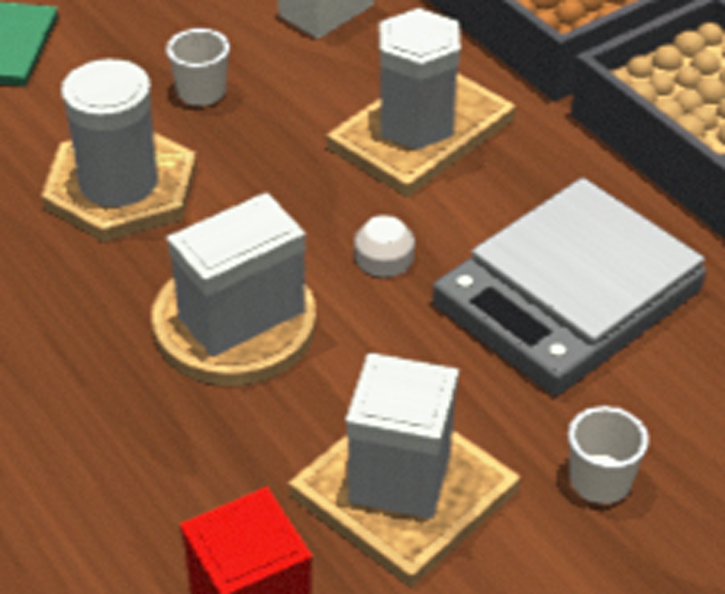

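```bash
cat >> h.py <<'E'
def cast(f,uv,h):
    K,T=f["K"],f["T"]; uv=np.asarray(uv,float).reshape(-1,2)
    d=np.c_[(uv[:,0]-K[0,2])/K[0,0],-(uv[:,1]-K[1,2])/K[1,1],-np.ones(len(uv))]@T[:3,:3].T
    return (T[:3,3]+d*((h-T[2,3])/d[:,2])[:,None])[:,:2]
def region(f,P,c,h,kind,rad):
    """pixels of top plane near xy c -> xy points"""
    hsv=cv2.cvtColor(f["color"],cv2.COLOR_BGR2HSV)
    near=np.hypot(P[...,0]-c[0],P[...,1]-c[1])<rad
    H,S,V=[hsv[...,i] for i in range(3)]
    if kind=="lid": m=near&(S<60)&(V>185)&(abs(P[...,2]-h)<.012)
    elif kind=="board": m=near&(H>12)&(H<28)&(S>50)&(V>125)&(abs(P[...,2]-h)<.0035)
    else: m=near&(abs(P[...,2]-h)<.004)&(S<60)&(V>120)
    m=cv2.morphologyEx(m.astype(np.uint8),cv2.MORPH_CLOSE,np.ones((3,3)))
    k,l,st,_=cv2.connectedComponentsWithStats(m)
    i=1+st[1:,4].argmax() if kind!="board" else None
    mm=(l==i) if i else m>0
    v,u=np.nonzero(mm)
    return cast(f,np.c_[u,v],h),mm
def fit(xy):
    p=(xy*1000).astype(np.float32)
    h=cv2.convexHull(p)
    M=cv2.moments(h); c=np.array([M["m10"],M["m01"]])/M["m00"]
    return dict(c=c.round(1),rect=[np.round(a,1).tolist() if np.ndim(a) else round(a,1) for a in cv2.minAreaRect(h)],circ=[np.round(a,1) for a in cv2.minEnclosingCircle(h)])
E
cat > meas.py <<'E'
from h import *
import sys
def run(fs,save=None):
    tins=dict(round=((.439,.166),.106),oblong=((.439,-.006),.092),hex=((.666,.09),.100),square=((.445,-.19),.096))
    bds=dict(hexB=((.445,.168),.014),roundB=((.434,-.016),.014),oblB=((.669,.088),.014),sqB=((.447,-.2),.014))
    Ps={n:cloud(f) for n,f in fs.items()}
    ov={n:f["color"].copy() for n,f in fs.items()}
    for g,kind,rad in((tins,"lid",.07),(bds,"board",.085),({"pan":((.666,-.11),.034)},"pan",.09)):
        for k,(c,h) in g.items():
            A=[]
            for n,f in fs.items():
                xy,m=region(f,Ps[n],c,h,kind,rad); ov[n][m]=(255,0,255) if kind=="lid" else (0,255,0); A.append(xy)
                F=fit(xy)
                print(k,n,len(xy),F["c"],F["rect"],F["circ"])
            F=fit(np.vstack(A)); print(k,"BOTH",F["c"],F["rect"],F["circ"])
    for n in ov: cv2.imwrite(f"pics/ov_{n}{save}.png",ov[n])
if __name__=="__main__":
    run({n:dict(np.load(n+"0.npz")) for n in("scene","side")},"a")
E
python3 meas.py
```

```text
round scene 266 [436.  178.8] [[435.8, 179.1], [63.7, 59.9], 38.9] [array([435.8, 178.7]), np.float64(32.7)]
round side 431 [436.7 176.4] [[436.7, 176.3], [57.5, 62.3], 54.7] [array([436.5, 176.8]), np.float64(31.7)]
round BOTH [436.3 178.1] [[436.7, 177.8], [64.0, 63.1], 39.0] [array([436.3, 178.7]), np.float64(32.9)]
oblong scene 470 [437.5   1.8] [[437.3, 1.7], [52.4, 81.2], 89.0] [array([437. ,   1.8]), np.float64(46.2)]
oblong side 703 [437.4   0.6] [[437.3, 0.5], [49.3, 79.4], 89.3] [array([4.37e+02, 2.00e-01]), np.float64(45.2)]
oblong BOTH [437.5   1.7] [[437.3, 1.7], [52.4, 81.2], 89.0] [array([437. ,   1.8]), np.float64(46.2)]
hex scene 414 [665.3 100.6] [[664.9, 101.2], [59.8, 67.0], 23.5] [array([665.2, 100.8]), np.float64(34.1)]
hex side 379 [665.5  98.7] [[666.0, 98.4], [65.4, 56.9], 54.2] [array([665.3,  98.5]), np.float64(33.3)]
hex BOTH [665.2 100.3] [[665.2, 100.5], [60.4, 68.3], 25.6] [array([665.3, 100.6]), np.float64(34.2)]
square scene 552 [ 442.8 -182. ] [[442.9, -182.0], [56.2, 58.8], 40.1] [array([ 442. , -181.5]), np.float64(39.7)]
square side 781 [ 443.6 -1
[... 1136 characters left out ...]
  98.3]), np.float64(77.7)]
sqB scene 1204 [ 448.5 -187.7] [[445.7, -185.1], [108.2, 110.5], 11.8] [array([ 447. , -187.3]), np.float64(73.0)]
sqB side 1329 [ 440.6 -191.3] [[444.4, -185.6], [107.4, 106.5], 12.0] [array([ 444.5, -186.4]), np.float64(74.3)]
sqB BOTH [ 445.3 -185.3] [[445.2, -185.2], [109.2, 110.5], 11.8] [array([ 444.5, -186.4]), np.float64(74.3)]
pan scene 2850 [ 665.3 -108.5] [[665.3, -108.5], [118.5, 121.2], 7.1] [array([ 665.5, -107.8]), np.float64(81.5)]
pan side 2255 [ 662.7 -108.4] [[662.9, -108.4], [118.6, 117.6], 7.3] [array([ 662.1, -109.3]), np.float64(81.4)]
pan BOTH [ 664.  -108.6] [[664.1, -108.5], [120.9, 121.2], 7.3] [array([ 663.8, -108.7]), np.float64(82.4)]
```

```bash
python3 -c "
import cv2
a=cv2.imread('pics/ov_scenea.png')[160:340,220:490];b=cv2.imread('pics/ov_sidea.png')[140:345,210:460]
import numpy as np
a=cv2.resize(a,(400,267),interpolation=0);b=cv2.resize(b,(400,328),interpolation=0)
cv2.imwrite('pics/ov.png',cv2.resize(np.vstack([a,b]),(400,595)))"
```

```text
(no output)
```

View pics/ov.png

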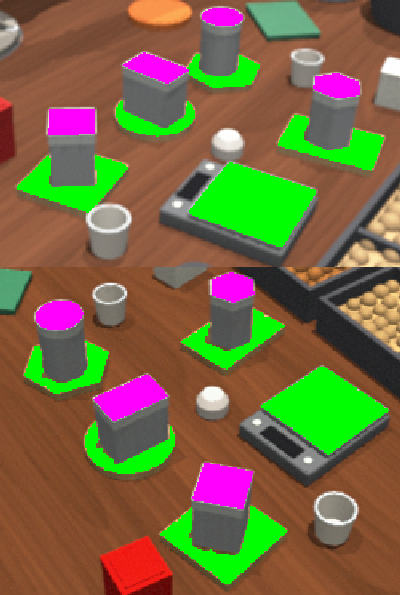

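```bash
cat > go.py <<'E'
import sys,numpy as np
from scipy.spatial.transform import Rotation as R
from bench import r
o=r.get_obs(); p=o["tcp_pos"]; Rc=R.from_rotvec(o["orientation"]); M=Rc.as_matrix()
print("t",round(o["clock"],2),"tcp mm",(p*1000).round(1),"jaw",np.degrees(np.arctan2(M[1,1],M[0,1])).round(1)%180,"w",(o["grip_width"]*1000).round(1),"F",o["contact_force"].round(1),"q1,7",o["joints"][[0,6]].round(2))
for a in sys.argv[1:]:
    x,y,z,th=map(float,a.split(","))
    best=None
    for k in(0,180):
        t=np.radians(th+k); yv=np.array([np.cos(t),np.sin(t),0]);zv=np.array([0,0,-1.]);xv=np.cross(yv,zv)
        T=R.from_matrix(np.c_[xv,yv,zv]); rv=(Rc.inv()*T).as_rotvec()
        if best is None or np.linalg.norm(rv)<np.linalg.norm(best[0]): best=(rv,T)
    d=np.array([x,y,z])-p*1000
    print(a,"turn",best[0].round(3),"shift now",(M.T@d).round(1),"shift after turn",(best[1].as_matrix().T@d).round(1))
E
python3 go.py 665,100,150,84
python3 - <<'E'
import numpy as np
from h import *
for n in("scene","side"):
    P=cloud(dict(np.load(n+"0.npz")))
    m=(P[...,2]>.12)&(P[...,2]<.5)&(P[...,0]>.1)&(P[...,0]<.9)&(P[...,1]>.2)&(P[...,1]<.9)
    k,l,st,c=cv2.connectedComponentsWithStats(m.astype(np.uint8))
    for i in range(1,k):
        if st[i,4]>100:q=P[l==i];print(n,c[i].round(),q.min(0).round(2),q.max(0).round(2))
E
```

```text
scene [388.  25.] [0.15 0.57 0.24] [0.23 0.72 0.4 ]
scene [518. 109.] [0.53 0.5  0.12] [0.71 0.66 0.27]
scene [450. 100.] [0.35 0.55 0.12] [0.5  0.68 0.22]
scene [604. 149.] [0.77 0.57 0.12] [0.9  0.69 0.12]
side [30. 26.] [0.15 0.57 0.24] [0.22 0.71 0.38]
side [225.  39.] [0.52 0.5  0.12] [0.71 0.67 0.27]
side [150.  64.] [0.34 0.55 0.12] [0.49 0.68 0.22]Traceback (most recent call last):
  File "go.py", line 5, in <module>
    print("t",round(o["clock"],2),"tcp mm",(p*1000).round(1),"jaw",np.degrees(np.arctan2(M[1,1],M[0,1])).round(1)%180,"w",(o["grip_width"]*1000).round(1),"F",o["contact_force"].round(1),"q1,7",o["joints"][[0,6]].round(2))
                                                                                                                          ^^^^^^^^^^^^^^^^^^^^^^^^^^^^
AttributeError: 'float' object has no attribute 'round'
```

```bash
sed -i 's/(o\["grip_width"\]\*1000).round(1)/round(o["grip_width"]*1000,1)/' go.py; python3 go.py 240,430,230,84
```

```text
t 0.15 tcp mm [190.2 647.2 230.5] jaw 73.6 w 85.4 F [-0.8  0.   0.3] q1,7 [-1.39 -0.08]
240,430,230,84 turn [-0.001 -0.    -0.181] shift now [-109.  -194.3    0.8] shift after turn [ -72.3 -210.8    0.5]
```

play_rows --pt "-18 -38 0 0 0 -0.04 0" --pt "-18 -40 0 0 0 -0.04 0" --pt "-18 -40 0 0 0 -0.04 0" --pt "-18 -40 0 0 0 -0.04 0" --pt "-18 -40 0 0 0 -0.02 0" --force 40

```text
clock: 0.65
tcp_pos: [0.2357, 0.433, 0.2273]
orientation: [-0.141, -3.136, 0.004]
contact_force: [-0.2, -0.7, 0.5]
grip_width: 0.0856
```

```bash
python3 go.py 665,100,180,84
```

```text
t 0.65 tcp mm [235.7 433.  227.3] jaw 84.9 w 85.6 F [-0.2 -0.7  0.5] q1,7 [-1.21  0.29]
665,100,180,84 turn [-0.002 -0.002  0.015] shift now [-457.5 -293.1   46.8] shift after turn [-461.8 -286.4   47.3]
```

play_rows --pt "-42 -27 4 0 0 0 0" --pt "-42 -27 4 0 0 0 0" --pt "-42 -27 4 0 0 0 0" --pt "-42 -27 4 0 0 0 0" --pt "-42 -27 4 0 0 0 0"

```text
clock: 1.15
tcp_pos: [0.4301, 0.2765, 0.2077]
orientation: [-0.128, -3.136, 0.001]
contact_force: [0.4, 0.2, -0.4]
grip_width: 0.0857
```

play_rows --pt "-42 -27 4 0 0 0 0" --pt "-42 -27 4 0 0 0 0" --pt "-42 -27 4 0 0 0 0" --pt "-42 -27 4 0 0 0 0" --pt "-42 -27 4 0 0 0.01 0"

```text
clock: 1.65
tcp_pos: [0.6269, 0.1238, 0.1868]
orientation: [-0.142, -3.135, -0.001]
contact_force: [1.6, -0.2, -0.7]
grip_width: 0.0853
```

```bash
python3 go.py 665,100,180,84
```

```text
t 1.65 tcp mm [626.9 123.8 186.8] jaw 84.8 w 85.3 F [ 1.6 -0.2 -0.7] q1,7 [-0.49  1.31]
665,100,180,84 turn [ 0.    -0.004  0.015] shift now [-40.1 -20.3   6.6] shift after turn [-40.4 -19.7   6.8]
```

play_rows --pt "-20 -10 3 0 0 0.01 0" --pt "-20 -10 3 0 0 0.005 0" --pt "0 0 0 0 0 0 0"

```text
clock: 1.95
tcp_pos: [0.6702, 0.0897, 0.1785]
orientation: [-0.183, -3.134, 0.008]
contact_force: [0.1, -0.4, 0.3]
grip_width: 0.0853
```

```bash
python3 go.py 665,100,55,84; python3 - <<'E'
from bench import grab_frame
import cv2
cv2.imwrite("pics/w1.png",grab_frame("wrist")["color"])
E
```

```text
t 1.95 tcp mm [670.2  89.7 178.5] jaw 83.3 w 85.3 F [ 0.1 -0.4  0.3] q1,7 [-0.42  1.36]
665,100,55,84 turn [-0.005 -0.002 -0.012] shift now [  6.1  10.3 123.5] shift after turn [  6.3   9.7 123.5]
```

View pics/w1.png

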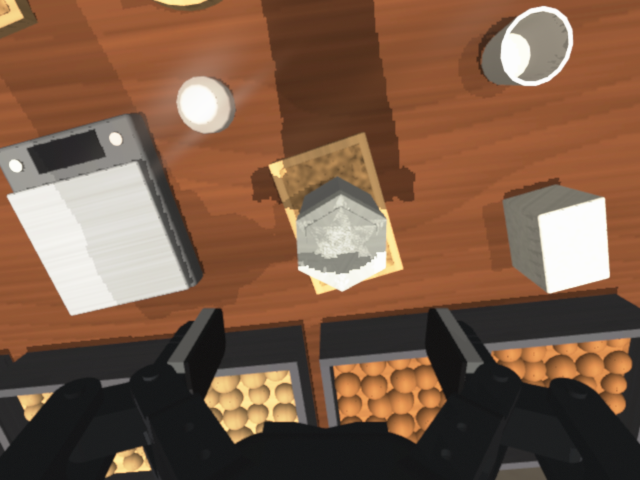

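The hex tin is at (342,235) between the jaws, with its flats on the left and right. I'll correct the position and then descend.

play_rows --pt "6 9 20 0 0 -0.01 0" --pt "0 0 20 0 0 0 0" --pt "0 0 0 0 0 0 0"

```text
clock: 2.3
tcp_pos: [0.662, 0.1038, 0.1378]
orientation: [-0.161, -3.132, 0.003]
contact_force: [-0.1, 0.3, 0.4]
grip_width: 0.0856
```

```bash
python3 go.py 665,100,55,84
```

```text
t 2.3 tcp mm [662.  103.8 137.8] jaw 84.1 w 85.6 F [-0.1  0.3  0.4] q1,7 [-0.43  1.36]
665,100,55,84 turn [-0.002 -0.005  0.002] shift now [-3.8 -3.3 82.8] shift after turn [-3.4 -3.5 82.8]
```

play_rows --pt "-3 -3 10 0 0 0 0" --pt "0 0 20 0 0 0 0" --pt "0 0 20 0 0 0 0" --pt "0 0 20 0 0 0 0" --pt "0 0 0 0 0 0 0"

```text
clock: 2.8
tcp_pos: [0.6654, 0.1034, 0.0689]
orientation: [-0.155, -3.137, -0.002]
contact_force: [-0.3, 0.0, -0.4]
grip_width: 0.0854
```

```bash
python3 go.py 665,100,55,84
```

```text
t 2.8 tcp mm [665.4 103.4  68.9] jaw 84.4 w 85.4 F [-0.3  0.  -0.4] q1,7 [-0.41  1.39]
665,100,55,84 turn [ 0.001 -0.001  0.006] shift now [ 0.1 -3.4 13.9] shift after turn [ 0.1 -3.4 13.9]
```

play_rows --pt "0 -3 13 0 0 0 0" --pt "0 0 0 0 0 0 60" --pt "0 0 0 0 0 0 100" --pt "0 0 0 0 0 0 140" --pt "0 0 0 0 0 0 140" --force 40

```text
clock: 3.3
tcp_pos: [0.6671, 0.1004, 0.0585]
orientation: [0.154, 3.134, 0.004]
contact_force: [-0.1, 1.4, -2.9]
grip_width: 0.0573
```

```bash
python3 go.py 665,100,55,84
```

```text
t 3.3 tcp mm [667.1 100.4  58.5] jaw 84.4 w 57.3 F [-0.1  1.4 -2.9] q1,7 [-0.4  1.4]
665,100,55,84 turn [0.003 0.004 0.006] shift now [ 2.1 -0.6  3.5] shift after turn [ 2.  -0.6  3.5]
```

Width 57.3 mm, so it's gripped. Lift.

play_rows --pt "0 0 0 0 0 0 170" --pt "0 0 -20 0 0 0 170" --pt "0 0 -30 0 0 0 170" --pt "0 0 -30 0 0 0 170" --pt "0 0 0 0 0 0 170" --force 50

```text
clock: 3.8
tcp_pos: [0.665, 0.1, 0.1394]
orientation: [-0.154, -3.137, -0.002]
contact_force: [0.4, 0.3, -2.1]
grip_width: 0.0577
```

```bash
python3 go.py 666,-108,150,84; python3 - <<'E'
from bench import grab_frame
import cv2
cv2.imwrite("pics/s1.png",grab_frame("side")["color"])
E
```

```text
t 3.8 tcp mm [665.  100.  139.4] jaw 84.4 w 57.7 F [ 0.4  0.3 -2.1] q1,7 [-0.43  1.38]
666,-108,150,84 turn [ 0.001 -0.001  0.006] shift now [ -21.4 -206.8  -10.8] shift after turn [ -22.7 -206.7  -10.6]
```

View pics/s1.png

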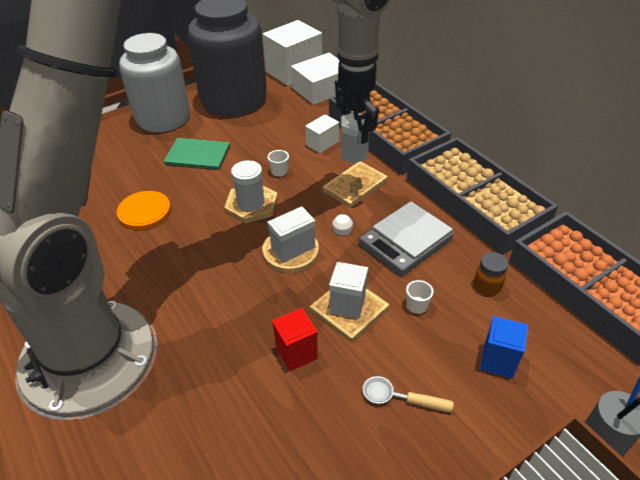

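play_rows --pt "-2 -25 0 0 0 0 170" --pt "-5 -45 0 0 0 0 170" --pt "-5 -45 0 0 0 0 170" --pt "-5 -45 0 0 0 0 170" --pt "-3 -25 0 0 0 0 170"

```text
clock: 4.35
tcp_pos: [0.6616, -0.0822, 0.1275]
orientation: [-0.131, -3.123, -0.006]
contact_force: [0.5, -0.5, -2.9]
grip_width: 0.0573
```

play_rows --pt "0 -10 0 0 0 0 170" --pt "0 0 0 0 0 0 170"

```text
clock: 4.55
tcp_pos: [0.658, -0.0981, 0.1243]
orientation: [-0.142, -3.118, -0.002]
contact_force: [0.9, 0.7, -3.4]
grip_width: 0.0575
```

```bash
python3 go.py 666,-108,80,84
```

```text
t 4.55 tcp mm [658.  -98.1 124.3] jaw 84.8 w 57.5 F [ 0.9  0.7 -3.4] q1,7 [-0.14  1.69]
666,-108,80,84 turn [ 0.    -0.021  0.013] shift now [-9.8 -9.2 44.1] shift after turn [-9.  -9.1 44.3]
```

play_rows --pt "-9 -8 0 0 -0.02 0.01 170" --pt "0 0 15 0 0 0 170" --pt "0 0 15 0 0 0 170" --pt "0 0 0 0 0 0 170"

```text
clock: 4.95
tcp_pos: [0.6668, -0.0994, 0.0893]
orientation: [-0.148, -3.137, -0.007]
contact_force: [-0.0, 0.5, -3.6]
grip_width: 0.0574
```

```bash
python3 go.py 666,-108,79,84
```

```text
t 4.95 tcp mm [666.8 -99.4  89.3] jaw 84.6 w 57.4 F [-0.   0.5 -3.6] q1,7 [-0.12  1.7 ]
666,-108,79,84 turn [ 0.004 -0.002  0.01 ] shift now [-0.1 -8.6 10.3] shift after turn [-0.1 -8.6 10.3]
```

play_rows --pt "0 -8 5 0 0 0 170" --pt "0 0 3 0 0 0 170" --pt "0 0 2 0 0 0 170" --pt "0 0 1 0 0 0 170"

```text
clock: 5.35
tcp_pos: [0.6661, -0.1052, 0.0778]
orientation: [-0.143, -3.136, -0.01]
contact_force: [-4.9, 1.0, 10.7]
grip_width: 0.0573
```

```bash
python3 go.py 666,-108,79,84
```

```text
t 5.35 tcp mm [ 666.1 -105.2   77.8] jaw 84.8 w 57.3 F [-4.9  1.  10.7] q1,7 [-0.11  1.72]
666,-108,79,84 turn [ 0.006 -0.003  0.014] shift now [-0.1 -2.8 -1.2] shift after turn [-0.2 -2.8 -1.2]
```

Contact at +10 N, so the tin is on the pan. Release and lift.

play_rows --pt "0 0 0 0 0 0 110" --pt "0 0 0 0 0 0 60" --pt "0 0 0 0 0 0 0" --pt "0 0 0 0 0 0 0"

```text
clock: 5.75
tcp_pos: [0.668, -0.1056, 0.08]
orientation: [0.144, 3.136, 0.01]
contact_force: [-0.0, -0.1, 0.2]
grip_width: 0.0857
```

```bash
python3 go.py 437,1,160,89
```

```text
t 5.75 tcp mm [ 668.  -105.6   80. ] jaw 84.8 w 85.7 F [-0.  -0.1  0.2] q1,7 [-0.11  1.72]
437,1,160,89 turn [ 0.006  0.002 -0.074] shift now [239.7  85.5 -79.9] shift after turn [232.8 102.6 -80. ]
```

play_rows --pt "0 0 -20 0 0 0 0" --pt "0 0 -35 0 0 0 0" --pt "0 0 -25 0 0 0 0" --pt "20 5 0 0 0 -0.02 0" --pt "45 16 0 0 0 -0.02 0"

```text
clock: 6.25
tcp_pos: [0.6084, -0.0824, 0.1634]
orientation: [0.083, 3.133, 0.005]
contact_force: [0.2, 0.5, 0.3]
grip_width: 0.0853
```

play_rows --pt "45 17 0 0 0 -0.02 0" --pt "45 17 0 0 0 -0.02 0" --pt "35 17 0 0 0 0 0" --pt "10 5 0 0 0 0 0" --pt "0 0 0 0 0 0 0"

```text
clock: 6.75
tcp_pos: [0.467, -0.0188, 0.1635]
orientation: [0.014, 3.131, 0.008]
contact_force: [0.5, 0.5, 0.7]
grip_width: 0.0853
```

```bash
python3 go.py 437,1,130,89
```

```text
t 6.75 tcp mm [467.  -18.8 163.5] jaw 89.5 w 85.3 F [0.5 0.5 0.7] q1,7 [-0.32  1.56]
437,1,130,89 turn [0.005 0.01  0.009] shift now [30.5 19.3 33.3] shift after turn [30.3 19.2 33.5]
```

play_rows --pt "18 12 10 0 0.01 0 0" --pt "12 7 10 0 0 0 0" --pt "0 0 0 0 0 0 0" --pt "0 0 0 0 0 0 0"

```text
clock: 7.15
tcp_pos: [0.4437, -0.0006, 0.145]
orientation: [0.018, 3.133, 0.008]
contact_force: [0.9, 0.7, 0.6]
grip_width: 0.0851
```

```bash
python3 go.py 437,1,48,89; python3 - <<'E'
from bench import grab_frame
import cv2
cv2.imwrite("pics/w2.png",grab_frame("wrist")["color"])
cv2.imwrite("pics/s2.png",grab_frame("side")["color"])
E
```

```text
t 7.15 tcp mm [443.7  -0.6 145. ] jaw 89.3 w 85.1 F [0.9 0.7 0.6] q1,7 [-0.35  1.5 ]
437,1,48,89 turn [0.005 0.008 0.006] shift now [ 7.5  1.1 97. ] shift after turn [ 6.7  1.5 97. ]
```

View pics/s2.png

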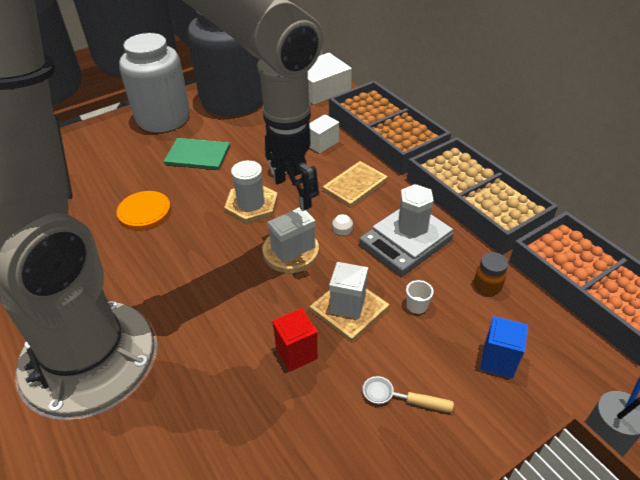

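View pics/w2.png

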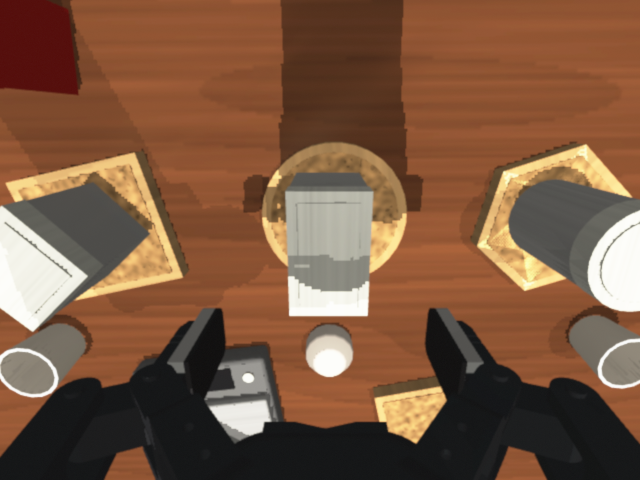

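The hex tin is upright on the pan at (415,215) in the side view. In the wrist view the oblong tin is at (328,250), centred and square between the jaws. I'll descend.

play_rows --pt "7 1 10 0 0.008 0 0" --pt "2 0 20 0 0 0 0" --pt "0 0 20 0 0 0 0" --pt "0 0 20 0 0 0 0" --pt "0 0 0 0 0 0 0"

```text
clock: 7.75
tcp_pos: [0.4374, -0.0007, 0.0726]
orientation: [0.024, 3.138, 0.008]
contact_force: [-0.0, 0.1, -0.5]
grip_width: 0.0855
```

```bash
python3 go.py 437,1,50,89
```

```text
t 7.75 tcp mm [437.4  -0.7  72.6] jaw 89.1 w 85.5 F [-0.   0.1 -0.5] q1,7 [-0.32  1.56]
437,1,50,89 turn [0.005 0.004 0.002] shift now [ 0.5  1.5 22.6] shift after turn [ 0.4  1.7 22.6]
```

play_rows --pt "0 2 10 0 0 0 0" --pt "0 0 10 0 0 0 40" --pt "0 0 2 0 0 0 90" --pt "0 0 0 0 0 0 140" --pt "0 0 0 0 0 0 170" --force 40

```text
clock: 8.25
tcp_pos: [0.4387, 0.0013, 0.0501]
orientation: [0.025, 3.136, 0.008]
contact_force: [-0.8, -1.1, -1.5]
grip_width: 0.0477
```

play_rows --pt "0 0 0 0 0 0 190" --force 50

```text
clock: 8.35
tcp_pos: [0.4389, 0.0013, 0.0504]
orientation: [0.025, 3.136, 0.008]
contact_force: [-0.2, 0.4, -1.1]
grip_width: 0.0479
```

```bash
python3 go.py 671,99,130,101.5
```

```text
t 8.35 tcp mm [438.9   1.3  50.4] jaw 89.1 w 47.9 F [-0.2  0.4 -1.1] q1,7 [-0.3   1.57]
671,99,130,101.5 turn [ 0.005  0.006 -0.217] shift now [-231.   101.8  -77.8] shift after turn [-246.9   49.4  -79.6]
```

play_rows --pt "0 0 -20 0 0 0 190" --pt "0 0 -30 0 0 0 190" --pt "0 0 -25 0 0 0 190" --pt "-20 10 0 0 0 -0.03 190" --pt "-40 18 0 0 0 -0.04 190"

```text
clock: 8.85
tcp_pos: [0.4937, 0.0266, 0.1289]
orientation: [-0.081, 3.14, 0.007]
contact_force: [1.3, -0.3, -1.1]
grip_width: 0.0478
```

play_rows --pt "-44 14 0 0 0 -0.04 190" --pt "-44 12 0 0 0 -0.04 190" --pt "-44 11 0 0 0 -0.04 190" --pt "-30 6 0 0 0 -0.02 190" --pt "-10 2 0 0 0 0 190"

```text
clock: 9.35
tcp_pos: [0.6683, 0.0963, 0.1312]
orientation: [-0.314, 3.12, 0.01]
contact_force: [0.0, -0.1, -1.9]
grip_width: 0.0473
```

```bash
python3 go.py 672,99,130,101.5
```

```text
t 9.35 tcp mm [668.3  96.3 131.2] jaw 101.5 w 47.3 F [ 0.  -0.1 -1.9] q1,7 [-0.36  1.64]
672,99,130,101.5 turn [0.006 0.007 0.   ] shift now [-4.2  1.9  1.3] shift after turn [-4.2  1.9  1.2]
```

play_rows --pt "-3 2 10 0 0 0 190" --pt "0 0 25 0 0 0 190" --pt "0 0 20 0 0 0 190" --pt "0 0 8 0 0 0 190" --pt "0 0 0 0 0 0 190"

```text
clock: 9.85
tcp_pos: [0.6697, 0.0999, 0.064]
orientation: [-0.316, 3.122, 0.01]
contact_force: [-0.0, -0.0, -2.1]
grip_width: 0.0473
```

```bash
python3 go.py 672,99,50,101.5
```

```text
t 9.85 tcp mm [669.7  99.9  64. ] jaw 101.5 w 47.3 F [-0.  -0.  -2.1] q1,7 [-0.35  1.65]
672,99,50,101.5 turn [0.006 0.005 0.001] shift now [-2.  -1.4 14. ] shift after turn [-2.1 -1.3 14. ]
```

play_rows --pt "-2 -1 7 0.004 0.004 0 190" --pt "0 0 4 0 0 0 190" --pt "0 0 2 0 0 0 190" --pt "0 0 1.5 0 0 0 190"

```text
clock: 10.25
tcp_pos: [0.6728, 0.099, 0.0508]
orientation: [-0.315, 3.123, 0.002]
contact_force: [-0.3, -0.1, -2.2]
grip_width: 0.0475
```

```bash
python3 go.py 672,99,50,101.5
```

```text
t 10.25 tcp mm [672.8  99.   50.8] jaw 101.5 w 47.5 F [-0.3 -0.1 -2.2] q1,7 [-0.35  1.65]
672,99,50,101.5 turn [0.001 0.003 0.   ] shift now [0.7 0.2 0.8] shift after turn [0.7 0.2 0.8]
```

play_rows --pt "0 0 1.5 0 0 0 190" --pt "0 0 1.5 0 0 0 190"

```text
clock: 10.45
tcp_pos: [0.6729, 0.099, 0.05]
orientation: [-0.314, 3.123, 0.003]
contact_force: [-7.5, 0.4, 13.7]
grip_width: 0.0474
```

Contact. Release and retreat.

play_rows --pt "0 0 0 0 0 0 130" --pt "0 0 0 0 0 0 70" --pt "0 0 0 0 0 0 0" --pt "0 0 0 0 0 0 0" --pt "0 0 -15 0 0 0 0"

```text
clock: 10.95
tcp_pos: [0.6728, 0.099, 0.0654]
orientation: [-0.314, 3.123, 0.003]
contact_force: [0.4, -0.0, -0.3]
grip_width: 0.0857
```

play_rows --pt "0 0 -35 0 0 0 0" --pt "0 0 -40 0 0 0 0" --pt "0 0 -20 0 0 0 0"

```text
clock: 11.25
tcp_pos: [0.6717, 0.0984, 0.1643]
orientation: [-0.314, 3.126, 0.002]
contact_force: [0.1, 0.5, -0.1]
grip_width: 0.0858
```

```bash
python3 go.py 437,177.5,165,95
```

```text
t 11.25 tcp mm [671.7  98.4 164.3] jaw 101.5 w 85.8 F [ 0.1  0.5 -0.1] q1,7 [-0.37  1.63]
437,177.5,165,95 turn [0.002 0.    0.113] shift now [214.3 124.2  -0.6] shift after turn [227.   99.2  -0.7]
```

play_rows --pt "25 14 0 0 0 0 0" --pt "42 25 0 0 0 0 0" --pt "42 25 0 0 0 0 0" --pt "42 25 0 0 0 0 0" --pt "38 22 0 0 0 0 0"

```text
clock: 11.75
tcp_pos: [0.4686, 0.1692, 0.1731]
orientation: [-0.298, 3.106, 0.005]
contact_force: [0.3, -0.3, 0.8]
grip_width: 0.0853
```

play_rows --pt "15 10 0 0 0 0 0" --pt "0 0 0 0 0 0 0"

```text
clock: 11.95
tcp_pos: [0.4461, 0.1785, 0.1747]
orientation: [-0.308, 3.106, 0.008]
contact_force: [1.3, -0.7, -0.2]
grip_width: 0.0855
```

```bash
python3 go.py 437,177.5,62,101.5;  python3 - <<'E'
from bench import grab_frame
import cv2
cv2.imwrite("pics/w3.png",grab_frame("wrist")["color"])
E
```

```text
t 11.95 tcp mm [446.1 178.5 174.7] jaw 101.3 w 85.5 F [ 1.3 -0.7 -0.2] q1,7 [-0.64  1.3 ]
437,177.5,62,101.5 turn [ 0.003  0.021 -0.003] shift now [ 11.4   0.4 112.4] shift after turn [  9.1   0.8 112.7]
```

View pics/w3.png

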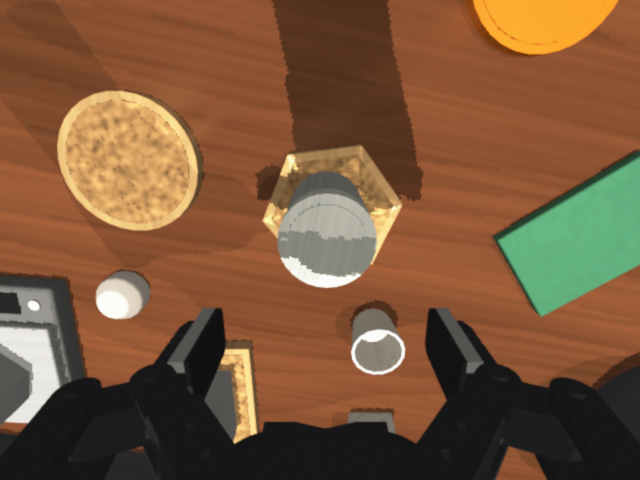

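The round tin is centred at (328,240). The cork-topped round board at (130,160) is now free; the orange disc at (545,15) is the look-alike. I'll refine the round-board centre while I'm here.

play_rows --pt "7 1 10 0 0.02 0 0" --pt "2 0 25 0 0 0 0" --pt "0 0 25 0 0 0 0" --pt "0 0 25 0 0 0 0" --pt "0 0 0 0 0 0 0"

```text
clock: 12.5
tcp_pos: [0.4454, 0.1756, 0.0877]
orientation: [-0.296, 3.122, 0.006]
contact_force: [-0.2, -0.1, -0.1]
grip_width: 0.0855
```

```bash
python3 go.py 437,177.5,63,101.5;  python3 - <<'E'
from bench import grab_frame
from h import *
A=[]
for n in("scene","side"):
    f=grab_frame(n);P=cloud(f)
    xy,m=region(f,P,(.435,.0045),.014,"board",.085);A.append(xy);print(n,len(xy),fit(xy))
    xy,m=region(f,P,(.671,.099),.092,"lid",.07);print("obl",n,len(xy),fit(xy))
    cv2.imwrite(f"pics/{n}3.png",f["color"])
print(fit(np.vstack(A)))
E
```

```text
t 12.5 tcp mm [445.4 175.6  87.7] jaw 100.8 w 85.5 F [-0.2 -0.1 -0.1] q1,7 [-0.61  1.33]
437,177.5,63,101.5 turn [ 0.003  0.005 -0.012] shift now [ 8.   3.4 24.7] shift after turn [ 7.8  3.6 24.7]
scene 1256 {'c': array([435.5,   5.7]), 'rect': [[437.3, 4.7], [113.5, 118.3], 38.6], 'circ': [array([436. ,   5.9]), np.float64(60.9)]}
obl scene 541 {'c': array([672.1,  99. ]), 'rect': [[672.1, 99.0], [80.0, 52.7], 11.7], 'circ': [array([672. ,  99.8]), np.float64(45.5)]}
side 1799 {'c': array([434.1,   5.3]), 'rect': [[434.2, 5.5], [114.3, 114.1], 55.0], 'circ': [array([433.9,   5.3]), np.float64(58.6)]}
obl side 494 {'c': array([671. ,  97.3]), 'rect': [[671.2, 97.4], [79.9, 49.6], 11.6], 'circ': [array([670.9,  96.4]), np.float64(44.2)]}
{'c': array([435. ,   5.5]), 'rect': [[435.7, 3.9], [116.5, 119.0], 36.9], 'circ': [array([436. ,   5.9]), np.float64(60.9)]}
```

play_rows --pt "6 3 4 0 0 0 0" --pt "2 0 12 0 0 0 0" --pt "0 0 8 0 0 0 0" --pt "0 0 0 0 0 0 0"

```text
clock: 13.0
tcp_pos: [0.4409, 0.1791, 0.0673]
orientation: [-0.293, 3.113, 0.013]
contact_force: [-0.2, 0.2, 0.1]
grip_width: 0.0854
```

```bash
python3 go.py 437,177.5,63,101.5
```

```text
t 13.0 tcp mm [440.9 179.1  67.3] jaw 100.8 w 85.4 F [-0.2  0.2  0.1] q1,7 [-0.62  1.33]
437,177.5,63,101.5 turn [ 0.007  0.015 -0.013] shift now [ 4.2 -0.8  4.3] shift after turn [ 4.1 -0.8  4.3]
```

play_rows --pt "4 -1 3 0.006 0.014 0 0" --pt "1 0 0 0 0 0 0" --pt "0 0 0 0 0 0 0"

```text
clock: 13.3
tcp_pos: [0.436, 0.1771, 0.0642]
orientation: [0.295, -3.128, -0.001]
contact_force: [-0.5, 0.5, -0.8]
grip_width: 0.0852
```

```bash
python3 go.py 437,177.5,63,101.5
```

```text
t 13.3 tcp mm [436.  177.1  64.2] jaw 100.8 w 85.2 F [-0.5  0.5 -0.8] q1,7 [-0.62  1.33]
437,177.5,63,101.5 turn [ 0.     0.    -0.013] shift now [-1.1  0.2  1.2] shift after turn [-1.1  0.1  1.2]
```

play_rows --pt "0 0 0 0 0 0 60" --pt "0 0 0 0 0 0 100" --pt "0 0 0 0 0 0 140" --pt "0 0 0 0 0 0 160" --pt "0 0 0 0 0 0 160" --force 50

```text
clock: 13.8
tcp_pos: [0.4363, 0.1773, 0.0648]
orientation: [-0.295, 3.127, 0.001]
contact_force: [-0.4, -0.2, -1.7]
grip_width: 0.0613
```

play_rows --pt "0 0 -15 0 0 0 160" --pt "0 0 -25 0 0 0 160" --pt "0 0 -20 0 0 0 160" --pt "0 0 0 0 0 0 160"

```text
clock: 14.2
tcp_pos: [0.4349, 0.1765, 0.1251]
orientation: [0.295, -3.125, 0.001]
contact_force: [-0.2, 0.4, -3.0]
grip_width: 0.0607
```

```bash
python3 go.py 435,5,125,101;  python3 - <<'E'
from bench import grab_frame
from h import *
A=[]
for n in("scene","side"):
    f=grab_frame(n);P=cloud(f)
    xy,m=region(f,P,(.441,.18),.014,"board",.08);A.append(xy);print(n,len(xy),fit(xy))
    cv2.imwrite(f"pics/{n}4.png",f["color"])
print(fit(np.vstack(A)))
E
```

```text
t 14.2 tcp mm [434.9 176.5 125.1] jaw 100.8 w 60.7 F [-0.2  0.4 -3. ] q1,7 [-0.64  1.3 ]
435,5,125,101 turn [-0.001 -0.003 -0.004] shift now [  31.9 -168.5    0.3] shift after turn [ 3.260e+01 -1.684e+02  1.000e-01]
scene 761 {'c': array([441.9, 182.7]), 'rect': [[441.7, 183.7], [109.5, 127.9], 18.5], 'circ': [array([441.8, 183.7]), np.float64(64.0)]}
side 916 {'c': array([439.8, 179.7]), 'rect': [[438.6, 178.9], [113.6, 108.2], 48.3], 'circ': [array([440. , 182.4]), np.float64(61.3)]}
{'c': array([441.7, 182.5]), 'rect': [[441.4, 183.6], [110.2, 128.0], 17.6], 'circ': [array([441.8, 183.7]), np.float64(64.0)]}
```

View pics/side4.png

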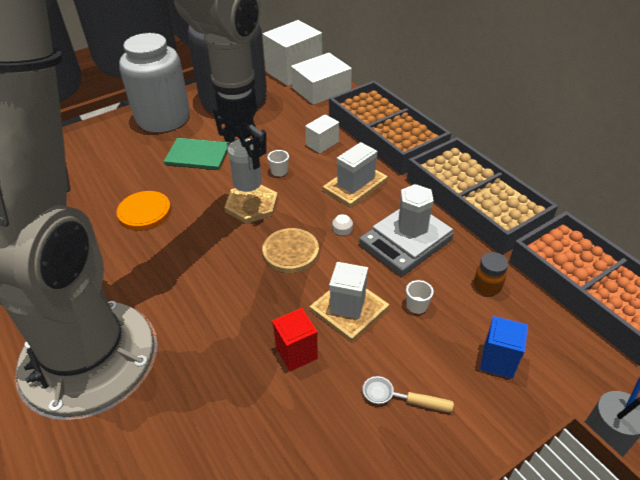

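play_rows --pt "4 -22 0 0 0 0 160" --pt "8 -40 0 0 0 0 160" --pt "8 -40 0 0 0 0 160" --pt "7 -35 0 0 0 0 160" --pt "4 -20 0 0 0 0 160"

```text
clock: 14.8
tcp_pos: [0.4294, 0.0142, 0.1174]
orientation: [0.31, -3.113, 0.005]
contact_force: [0.5, 0.4, -3.2]
grip_width: 0.0611
```

play_rows --pt "0 -5 0 0 0 0 160" --pt "0 0 0 0 0 0 160"

```text
clock: 15.0
tcp_pos: [0.4285, 0.0061, 0.1153]
orientation: [0.3, -3.109, 0.007]
contact_force: [-0.0, 0.5, -2.3]
grip_width: 0.061
```

```bash
python3 go.py 435,5,67,101
```

```text
t 15.0 tcp mm [428.5   6.1 115.3] jaw 101.0 w 61.0 F [-0.   0.5 -2.3] q1,7 [-0.35  1.69]
435,5,67,101 turn [-0.003 -0.018  0.001] shift now [-7.  -2.2 48.1] shift after turn [-6.2 -2.3 48.3]
```

play_rows --pt "-6 -2 8 0 -0.018 0 160" --pt "0 0 15 0 0 0 160" --pt "0 0 12 0 0 0 160" --pt "0 0 0 0 0 0 160"

```text
clock: 15.4
tcp_pos: [0.4348, 0.0107, 0.0773]
orientation: [0.312, -3.125, 0.002]
contact_force: [0.1, -0.8, -2.3]
grip_width: 0.0609
```

```bash
python3 go.py 435,5,65,101
```

```text
t 15.4 tcp mm [434.8  10.7  77.3] jaw 101.4 w 60.9 F [ 0.1 -0.8 -2.3] q1,7 [-0.34  1.72]
435,5,65,101 turn [-0.001 -0.001  0.007] shift now [ 0.9 -5.6 12.3] shift after turn [ 0.9 -5.7 12.3]
```

play_rows --pt "1 -5 5 0 0 0 160" --pt "0 -1 3 0 0 0 160" --pt "0 0 2 0 0 0 160" --pt "0 0 1.5 0 0 0 160" --pt "0 0 1 0 0 0 160"

```text
clock: 15.9
tcp_pos: [0.4359, 0.0067, 0.0647]
orientation: [-0.318, 3.125, -0.0]
contact_force: [-4.5, 0.5, 16.6]
grip_width: 0.061
```

```bash
python3 go.py 435,5,65,101
```

```text
t 15.9 tcp mm [435.9   6.7  64.7] jaw 101.6 w 61.0 F [-4.5  0.5 16.6] q1,7 [-0.32  1.74]
435,5,65,101 turn [-0.     0.     0.011] shift now [ 1.3 -1.5 -0.3] shift after turn [ 1.2 -1.5 -0.3]
```

The tin is down, with a 16 N reading. Release and rise.

play_rows --pt "0 0 0 0 0 0 110" --pt "0 0 0 0 0 0 60" --pt "0 0 0 0 0 0 0" --pt "0 0 0 0 0 0 0" --pt "0 0 -15 0 0 0 0"

```text
clock: 16.4
tcp_pos: [0.4361, 0.0067, 0.0798]
orientation: [-0.318, 3.125, -0.0]
contact_force: [-0.2, -0.1, 0.2]
grip_width: 0.0855
```

play_rows --pt "0 0 -35 0 0 0 0" --pt "0 0 -40 0 0 0 0" --pt "0 0 -20 0 0 0 0"

```text
clock: 16.7
tcp_pos: [0.4348, 0.0063, 0.1768]
orientation: [0.317, -3.122, 0.002]
contact_force: [1.4, -0.2, 0.4]
grip_width: 0.0852
```

```bash
python3 go.py 666,-106,165,84.8;  python3 - <<'E'
from bench import grab_frame
from h import *
for n in("scene","side"):
    f=grab_frame(n);P=cloud(f)
    for k,c,h in(("hex",(.666,-.106),.12),("round",(.435,.005),.106)):
        xy,m=region(f,P,c,h,"lid",.07);print(k,n,len(xy),fit(xy))
    xy,m=region(f,P,(.441,.18),.014,"board",.08);print("hexB",n,len(xy),fit(xy))
    cv2.imwrite(f"pics/{n}5.png",f["color"])
E
```

```text
t 16.7 tcp mm [434.8   6.3 176.8] jaw 101.6 w 85.2 F [ 1.4 -0.2  0.4] q1,7 [-0.37  1.66]
666,-106,165,84.8 turn [-0.001 -0.004  0.293] shift now [-203.9 -156.5   11.1] shift after turn [-240.4  -90.9   11.8]
hex scene 625 {'c': array([ 665.3, -105.1]), 'rect': [[665.5, -105.2], [59.0, 66.3], 24.9], 'circ': [array([ 665.4, -105.6]), np.float64(33.9)]}
round scene 138 {'c': array([452.8,   7.8]), 'rect': [[454.9, 9.1], [60.3, 28.1], 89.7], 'circ': [array([444.1,   9.1]), np.float64(30.2)]}
hexB scene 912 {'c': array([441.8, 182.6]), 'rect': [[441.4, 183.6], [109.0, 127.9], 20.0], 'circ': [array([441.8, 183.7]), np.float64(64.0)]}
hex side 528 {'c': array([ 664.6, -105.8]), 'rect': [[664.3, -106.3], [62.8, 59.8], 54.8], 'circ': [array([ 665. , -105.2]), np.float64(33.5)]}
round side 158 {'c': array([454.4,   6.1]), 'rect': [[455.9, 7.6], [22.4, 58.3], 1.0], 'circ': [array([445.5,   7.4]), np.float64(29.1)]}
hexB side 1339 {'c': array([440.3, 181.4]), 'rect': [[440.5, 181.1], [119.3, 108.2], 49.3], 'circ': [array([440.7, 182.4]), np.float64(61.5)]}
```

View pics/scene5.png

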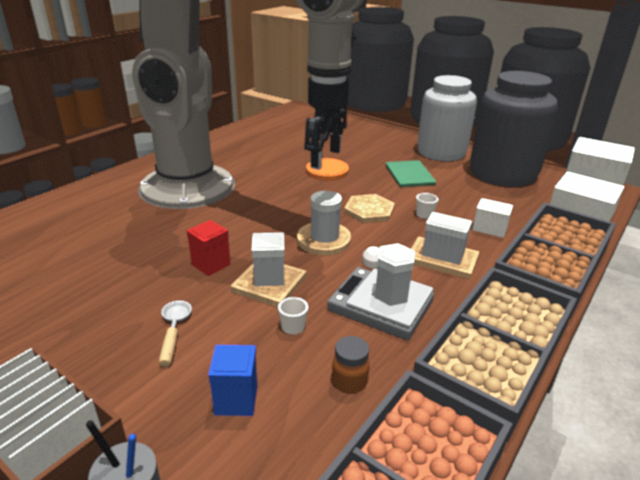

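The round tin stands on its board at (325,225) and the hex tin is on the pan at (393,275). I'll go back for the hex tin.

play_rows --pt "-20 -16 0 0 0 0.05 0" --pt "-44 -30 2 0 0 0.06 0" --pt "-44 -28 2 0 0 0.06 0" --pt "-44 -24 2 0 0 0.06 0" --pt "-44 -20 2 0 0 0.06 0"

```text
clock: 17.3
tcp_pos: [0.6393, -0.0931, 0.1643]
orientation: [-0.138, -3.132, -0.005]
contact_force: [0.9, 0.3, 0.4]
grip_width: 0.0855
```

play_rows --pt "-20 -8 0 0 0 0 0" --pt "0 0 0 0 0 0 0"

```text
clock: 17.5
tcp_pos: [0.6625, -0.1071, 0.1601]
orientation: [-0.146, -3.131, 0.0]
contact_force: [-0.1, -0.3, -0.2]
grip_width: 0.0852
```

```bash
python3 go.py 666,-105.5,130,84.8
```

```text
t 17.5 tcp mm [ 662.5 -107.1  160.1] jaw 84.7 w 85.2 F [-0.1 -0.3 -0.2] q1,7 [-0.16  1.72]
666,-105.5,130,84.8 turn [-0.001 -0.007 -0.003] shift now [-3.5  1.9 30.1] shift after turn [-3.3  1.9 30.1]
```

play_rows --pt "-3 2 10 0 -0.006 0 0" --pt "0 0 20 0 0 0 0" --pt "0 0 25 0 0 0 0" --pt "0 0 15 0 0 0 0" --pt "0 0 0 0 0 0 0"

```text
clock: 18.0
tcp_pos: [0.6596, -0.1009, 0.0826]
orientation: [-0.142, -3.131, -0.003]
contact_force: [-0.5, -0.8, -0.5]
grip_width: 0.0854
```

```bash
python3 go.py 665.5,-105.5,78,84.8
```

```text
t 18.0 tcp mm [ 659.6 -100.9   82.6] jaw 84.8 w 85.4 F [-0.5 -0.8 -0.5] q1,7 [-0.15  1.74]
665.5,-105.5,78,84.8 turn [ 0.002 -0.008  0.   ] shift now [-6.3 -4.1  4.5] shift after turn [-6.3 -4.1  4.6]
```

play_rows --pt "-6 -4 3 0 -0.008 0 0" --pt "0 0 0 0 0 0 0" --pt "0 0 0 0 0 0 0"

```text
clock: 18.3
tcp_pos: [0.6657, -0.1049, 0.0808]
orientation: [0.14, 3.136, 0.004]
contact_force: [-0.3, 0.2, 0.9]
grip_width: 0.0853
```

```bash
python3 go.py 665.5,-105.5,78,84.8
```

```text
t 18.3 tcp mm [ 665.7 -104.9   80.8] jaw 84.9 w 85.3 F [-0.3  0.2  0.9] q1,7 [-0.14  1.74]
665.5,-105.5,78,84.8 turn [0.002 0.002 0.001] shift now [ 0.1 -0.7  2.8] shift after turn [ 0.1 -0.7  2.8]
```

play_rows --pt "0 0 0 0 0 0 60" --pt "0 0 0 0 0 0 100" --pt "0 0 0 0 0 0 140" --pt "0 0 0 0 0 0 170" --pt "0 0 0 0 0 0 170" --force 50

```text
clock: 18.8
tcp_pos: [0.6667, -0.1052, 0.0827]
orientation: [0.141, 3.133, 0.004]
contact_force: [0.1, 0.2, 0.4]
grip_width: 0.0578
```

play_rows --pt "0 0 -20 0 0 0 170" --pt "0 0 -35 0 0 0 170" --pt "0 0 -40 0 0 0 170" --pt "0 0 -10 0 0 0 170"

```text
clock: 19.2
tcp_pos: [0.663, -0.1049, 0.1861]
orientation: [-0.141, -3.134, -0.003]
contact_force: [1.0, -0.5, -2.0]
grip_width: 0.0572
```

```bash
python3 go.py 441.5,182,165,84.8
```

```text
t 19.2 tcp mm [ 663.  -104.9  186.1] jaw 84.9 w 57.2 F [ 1.  -0.5 -2. ] q1,7 [-0.17  1.71]
441.5,182,165,84.8 turn [ 0.002 -0.005  0.001] shift now [246.1 265.8  22.8] shift after turn [246.6 265.6  21.1]
```

play_rows --pt "20 20 0 0 0 0 170" --pt "34 37 0 0 0 0 170" --pt "34 37 0 0 0 0 170" --pt "34 37 0 0 0 0 170" --pt "34 37 0 0 0 0 170"

```text
clock: 19.7
tcp_pos: [0.5232, 0.0709, 0.1844]
orientation: [-0.16, -3.137, 0.006]
contact_force: [1.3, 0.9, -2.7]
grip_width: 0.0574
```

play_rows --pt "34 37 0 0 0 0 170" --pt "30 30 0 0 0 0 170" --pt "15 18 0 0 0 0 170" --pt "0 0 0 0 0 0 170"

```text
clock: 20.1
tcp_pos: [0.4438, 0.1702, 0.1805]
orientation: [-0.142, -3.13, 0.006]
contact_force: [0.3, -0.4, -2.9]
grip_width: 0.0574
```

```bash
python3 go.py 442.5,182,63,84.8
```

```text
t 20.1 tcp mm [443.8 170.2 180.5] jaw 84.8 w 57.4 F [ 0.3 -0.4 -2.9] q1,7 [-0.72  1.06]
442.5,182,63,84.8 turn [-0.004 -0.008  0.   ] shift now [  1.5  12.2 117.4] shift after turn [  2.4  11.7 117.5]
```

play_rows --pt "2 8 10 0 -0.007 0 170" --pt "0 2 25 0 0 0 170" --pt "0 0 30 0 0 0 170" --pt "0 0 25 0 0 0 170" --pt "0 0 0 0 0 0 170"

```text
clock: 20.6
tcp_pos: [0.4426, 0.1787, 0.0862]
orientation: [-0.141, -3.138, 0.008]
contact_force: [-0.5, -0.5, -3.1]
grip_width: 0.0575
```

```bash
python3 go.py 442.5,182,63,84.8
```

```text
t 20.6 tcp mm [442.6 178.7  86.2] jaw 84.8 w 57.5 F [-0.5 -0.5 -3.1] q1,7 [-0.7   1.09]
442.5,182,63,84.8 turn [-0.005 -0.     0.001] shift now [ 0.3  3.4 23.1] shift after turn [ 0.4  3.3 23.2]
```

play_rows --pt "0 3 10 -0.004 0 0 170" --pt "0 0 7 0 0 0 170" --pt "0 0 3 0 0 0 170" --pt "0 0 1.5 0 0 0 170" --pt "0 0 1.5 0 0 0 170"

```text
clock: 21.1
tcp_pos: [0.4453, 0.1813, 0.0637]
orientation: [0.145, 3.135, 0.001]
contact_force: [-0.1, 0.2, -2.1]
grip_width: 0.0572
```

```bash
python3 go.py 442.5,182,63,84.8
```

```text
t 21.1 tcp mm [445.3 181.3  63.7] jaw 84.7 w 57.2 F [-0.1  0.2 -2.1] q1,7 [-0.68  1.1 ]
442.5,182,63,84.8 turn [ 0.001  0.003 -0.002] shift now [2.9 0.4 0.7] shift after turn [2.9 0.4 0.7]
```

play_rows --pt "3 0 0 0 0.002 0 170" --pt "0 0 1.5 0 0 0 170" --pt "0 0 1.5 0 0 0 170"

```text
clock: 21.4
tcp_pos: [0.4428, 0.182, 0.0625]
orientation: [0.145, 3.136, 0.003]
contact_force: [-6.8, -4.0, 27.9]
grip_width: 0.0574
```

play_rows --pt "0 0 0 0 0 0 110" --pt "0 0 0 0 0 0 60" --pt "0 0 0 0 0 0 0" --pt "0 0 0 0 0 0 0" --pt "0 0 -15 0 0 0 0"

```text
clock: 21.9
tcp_pos: [0.4429, 0.1822, 0.0778]
orientation: [0.144, 3.136, 0.004]
contact_force: [-0.3, 0.3, -0.8]
grip_width: 0.0857
```

play_rows --pt "0 0 -35 0 0 0 0" --pt "0 0 -45 0 0 0 0" --pt "-20 10 -35 0 0 0 0" --pt "-20 40 -10 0 0 0 0" --pt "0 40 0 0 0 0 0"

```text
clock: 22.4
tcp_pos: [0.4929, 0.2637, 0.2093]
orientation: [0.16, 3.134, 0.002]
contact_force: [0.1, -0.6, -0.5]
grip_width: 0.0855
```

play_rows --pt "0 40 0 0 0 0 0" --pt "0 20 0 0 0 0 0" --pt "0 0 0 0 0 0 0"

```text
clock: 22.7
tcp_pos: [0.4994, 0.3323, 0.2105]
orientation: [0.151, 3.133, 0.009]
contact_force: [-0.8, -0.7, -0.5]
grip_width: 0.0857
```

```bash
python3 go.py;  python3 - <<'E'
from bench import grab_frame
from h import *
for n in("scene","side"):
    f=grab_frame(n);P=cloud(f)
    for k,c,h,b in(("hex",(.441,.182),.1,"(441,182)"),("round",(.435,.005),.106,"(435,5)"),("obl",(.671,.099),.092,"(671,98.7)"),("sq",(.443,-.182),.096,"(445,-185.3)")):
        xy,m=region(f,P,c,h,"lid",.07);F=fit(xy);print(k,n,len(xy),F["c"],F["rect"],F["circ"],"board",b)
    cv2.imwrite(f"pics/{n}6.png",f["color"])
E
```

```text
t 22.7 tcp mm [499.4 332.3 210.5] jaw 84.5 w 85.7 F [-0.8 -0.7 -0.5] q1,7 [-0.86  0.87]
hex scene 251 [440.6 183.9] [[440.0, 184.9], [59.6, 62.5], 30.5] [array([440.6, 183.3]), np.float64(33.6)] board (441,182)
round scene 366 [436.8   7.1] [[437.3, 7.0], [62.5, 62.1], 38.7] [array([436.3,   7.5]), np.float64(32.9)] board (435,5)
obl scene 540 [672.1  99. ] [[672.1, 99.0], [80.0, 52.6], 11.9] [array([672. ,  99.8]), np.float64(45.5)] board (671,98.7)
sq scene 553 [ 442.9 -182. ] [[442.9, -182.0], [56.2, 58.8], 40.1] [array([ 442. , -181.5]), np.float64(39.7)] board (445,-185.3)
hex side 415 [441.4 180.9] [[441.9, 181.8], [64.9, 57.7], 59.8] [array([441.7, 181.8]), np.float64(32.6)] board (441,182)
round side 555 [436.8   5.9] [[436.9, 5.0], [60.1, 61.3], 54.9] [array([436.9,   6.2]), np.float64(31.6)] board (435,5)
obl side 493 [671.   97.3] [[671.2, 97.4], [79.9, 49.6], 11.6] [array([670.9,  96.4]), np.float64(44.2)] board (671,98.7)
sq side 786 [ 443.5 -182.4] [[443.6, -182.4], [57.6, 56.7], 40.7] [array([ 443.9, -182.1]), np.float64(38.9)] board (445,-185.3)
```

View pics/side6.png

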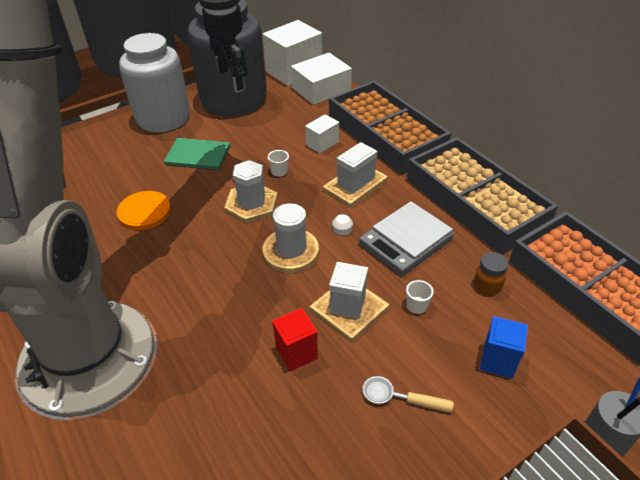

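View pics/scene6.png

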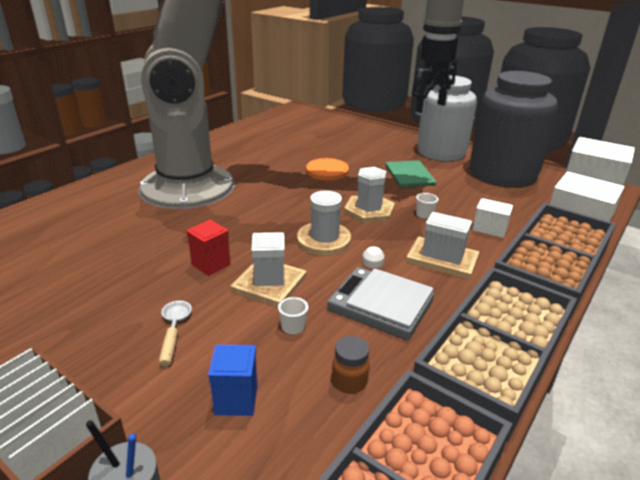

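All four tins stand upright on their own boards. In the side view they are hex (249,185), round (290,232), oblong (357,168) and square (348,290). The gripper is clear of everything.

```bash
python3 -c "
from bench import r
print(r.hand_in())"
```

```text
the job is handed in; nothing more can be done
None
```

All four tins stand upright on the boards of their own shape, and the job is handed in at about 23 s; no verdict came back.

**Moves:** I parked the hex tin on the scale pan, put the oblong tin on the oblong board and the round tin on the round board, then moved the hex tin from the pan to the hex board. The square tin was already on its own board, so I left it. I did not touch the look-alikes.

**Last checks:** I compared tin and board centres from the scene and side views.

| Tin | Offset from board centre |
|---|---|
| Round | about 2–3 mm |
| Hex | about 1–2 mm |
| Oblong | about 1–2 mm |
| Square | about 3–4 mm |

All are within the 15 mm limit. The two camera views disagreed by up to about 3 mm. The square tin stands turned about 28° relative to its board, which is not judged. No check failed. The gripper was open, at about 0.21 m, and touching nothing.

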